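# Load an end shield and slide it into the test station

### The job

Set the finned motor end shield upright in the round nest of the test station's sled. Then, with the shield in it, push the sled along its rails until it is fully home against the green end stop; it is wide and binds in its rails if pushed away from the middle, so push on its centre line.

Things in the scene. Friction and masses are not known exactly. Their poses are not given: they have to be found in the camera images.
- shield_mid (a point): Motor end shield, loose, upright on the bench: aluminium barrel 56 mm across, 38 mm high, with upright fins all round, and a smooth boss on top, 30 mm across, 10 mm high; 0.18-0.35 kg. Grip across the barrel from above. Point: centre of the barrel, 19 mm above its underside. Near it stand a bearing ring, a slim finless motor can and a flat cover, not needed, all under 60 mm high.
- nest (a point): Centre of the sled's nest, on the plate's top face, 22 mm above the bench; axes as the sled's. The shield stands here. The nest's round rim is 76 mm wide inside, 86 mm outside, 8 mm high. Beside it there is free room for fingers along y; along -x the push plate is only 53 mm from the centre.
- sled: Loose steel sled between rails: plate 110 (x, travel) x 210 (y) x 12 mm with a 60 mm long shoe at each side, 240 mm over both, 2 mm play each side. Origin: centre of its underside, 10 mm above the bench; +x runs to the stop. Back edge: upright push plate 206 mm wide, z 12-46 mm, back face at x = -55 mm; push there at y = 0 (about 5 N); over 20 mm off centre it may skew and jam. Starts 80-120 mm short of home.
- station: Test station, fixed: dark deck 350 x 300 x 10 mm, two aluminium rails along x (tops 31 mm above the bench), green end stop across the far end with a head 85 mm high. Origin: bench height, midway between the rails; +x runs to the stop. The stop's face is at x = +115 mm: the sled is home with its origin at x = +60 mm.

How it is judged:
By the outcome, as a careful person would: the job done as asked, in the order asked, and still so for the second after the job is handed in, with the robot touching nothing.
It also fails if it takes over 54 s, if anything falls off the work surface, if the arm or the gripper's body presses on something with over 40 N, if the wrist force passes 120 N, or if a joint passes its speed limit or range.

### The arm

A 6-joint arm with a two-finger parallel gripper is mounted at the origin on the work surface. World frame = base frame: x ahead of the robot, y to its left, z up, the work surface at z = 0. Lengths are in mm, angles in rad, forces in N, time in s.
With the tool pointing down it reaches from about 375 to 975 mm from the base axis. Payload 3.8 kg.
Tool frame: the origin (TCP) lies midway between the tips of the shut fingers; the grasp point (between the pads) lies 19 mm behind it (ctrl.pinch_z is the distance from the TCP to the grasp point, in mm); z points along the fingers, y is the line along which they close (so a half turn about z gives the same grasp; the last joint's range is limited). The gripper opens to 88 mm and grips with 3 to 60 N. Pads are 18 mm wide; open, the fingers measure 123 mm over their backs; the gripper's body (75 mm by 187 mm) begins 45 mm behind the grasp point.
Start: joints at [-1.364, 0.264, 1.604, -0, 1.274, -0.037], TCP at [162.934, -655.035, 216.606] pointing down, gripper open.
Joint ranges: [-2.63, 2.63], [-0.94, 2.18], [0.31, 2.57], [-1.31, 4.45], [0, 2.66], [-2.55, 2.55]. Speed limits (rad/s): [2.57, 2.57, 3.14, 3.14, 3.14, 3.14].

### API

Orientations are given as a rotation vector (axis times angle).
In Python, from station import ctrl gives the robot as it stands. The module is installed in compiled form; this text tells all that it offers.
- The arm moves only by the tool arm_command, never from a script. Its argument "plan" is a list that holds one entry, the list of rows, each a list of 5 numbers: the shift along the tool's x, y, z in units of 20 mm (1.0 is 20 mm), then the turn about the tool's z in units of 6 degrees (1.0 is 6 degrees), then the opening, from 0 (shut) to 1 (fully open). A call has 1 to 20 rows; each row shifts and turns the commanded pose from where the row before left it, along the tool's axes as they then stand; what a row does not reach is not made up. A row lasts 1/12 s, in which the tool goes at most 41.7 mm and 7.16 degrees, less where a joint would pass 70% of its speed; a pose out of reach is approached as far as the arm can. A call with a number of a shift or a turn outside -1 to 1 is refused whole. A call with a gripper value outside its range is refused whole. The fingers move at their own pace and stop on an object; "grip_force" is the grip in N (left out, the last holds). Time passes only in rows, so rows that do not move let the fingers close. It gives the time, the measured TCP pose, the force, the opening and the grip force at its end, in the units of the state.
- ctrl.read_state(): the state, without advancing time (a new reading comes with each control period).
- ctrl.capture(name): name is "side" or "top" or "wrist"; returns (picture, depth): 400x640x3 uint8, red, green, blue; 400x640 float32, mm along the optical axis (not along the pixel's ray), 0 where there is no reading.
- ctrl.calibration(name): a dict with "fx", "fy", "cx", "cy" (pixels), "eye" and "attitude" of the camera in the world; the wrist camera has in their place "tool_from_camera" (4x4, takes a point from camera to tool coordinates, whose origin is the TCP and whose axes are the flange's). Camera axes: x right, y down, z forward; pixel columns grow to the right and rows downward; lengths in mm; the calibration is good to about 2 mm. A picture is of the moment at which its call begins: read the wrist's pose just before it. calibration takes no time and is no camera call.
- ctrl.close_job(): hands the job in; it is judged then, once.
The state is a dict: "t": time; "joints": joint angles; "joint_vel": joint speeds; "effort": joint torques, N m; "tool_pos": TCP position; "tcp_rot": TCP orientation; "ft_force": force on the tool from outside, world axes, zero at the start; "ft_torque": the same for the moment, N m; "gripper_width": opening from 0.0 (shut) to 1.0 (fully open); "grip_force": force on a finger pad.
Only numpy, scipy, OpenCV 4.12 (cv2) and the standard library are available. Lean on these libraries where they do the work, as an engineer would, in place of code of your own. Each camera call takes 0.05 s, during which the arm holds its last target. There are 200 camera calls.

## Working session

There is one attempt and no reset: what is moved stays moved. The work goes in short steps, Python scripts to look and compute and a tool call to move; the robot and the scene stay as the last step left them, time stands still between calls to the robot, and variables do not carry over. Pictures are saved under pics/ and viewed, at most 10 in all, crops included, and the job is handed in when it is done.

Besides the shell and the picture viewer there is one more tool, called after "Call:" by a JSON object that holds its "method" and its "body", one argument or row to a line. arm_command: Moves the arm, as the interface text tells. Shifts and turns lie within -1 to 1; 1 stands for 20 mm of shift or 6 degrees of turn. Its arguments: {"type":"object","properties":{"plan":{"type":"array","items":{"type":"array","items":{"type":"array","items":{"type":"number","minimum":-1,"maximum":1}}}},"grip_force":{"type":"number"}},"required":["plan"]}

```bash
mkdir -p pics; cat > h.py <<'E'
import numpy as np,cv2
from scipy.spatial.transform import Rotation as R
from station import ctrl
def cloud(name):
    s=ctrl.read_state(); p,d=ctrl.capture(name); c=ctrl.calibration(name)
    v,u=np.mgrid[:400,:640]
    P=np.stack([(u-c['cx'])/c['fx']*d,(v-c['cy'])/c['fy']*d,d],-1)
    if 'eye' in c:
        A=np.array(c['attitude'],float); A=R.from_rotvec(A).as_matrix() if A.shape==(3,) else A
        P=P@A.T+np.array(c['eye'])
    else:
        T=np.array(c['tool_from_camera']); P=P@T[:3,:3].T+T[:3,3]
        P=P@R.from_rotvec(s['tcp_rot']).as_matrix().T+np.array(s['tool_pos'])
    P[d==0]=np.nan
    return p,P
E
python3 - <<'E'
from h import *
s=ctrl.read_state();print(s['t'],s['tool_pos'],s['tcp_rot'],s['gripper_width'],ctrl.pinch_z)
print(R.from_rotvec(s['tcp_rot']).as_matrix().round(2))
for n in('top','side','wrist'):
    c=ctrl.calibration(n);print(n,c)
    p,P=cloud(n);np.save(n+'.npy',P);cv2.imwrite(f'pics/{n}0.png',p[...,::-1])
    print(P[200,320],P[100,100],P[300,500])
E
```

```text
0.0 [ 162.75938813 -654.3256985   215.3017893 ] [-3.11611330e+00 -3.81800568e-01  3.27898679e-04] 0.9981006165984011 18.700000000000003
[[ 0.97  0.24 -0.  ]
 [ 0.24 -0.97  0.  ]
 [ 0.   -0.   -1.  ]]
top {'fx': 430.4789275744204, 'fy': 430.4789275744204, 'cx': 323.14935618692846, 'cy': 203.89059652421042, 'eye': array([ 481.36049161,   24.39846915, 1037.95505735]), 'attitude': array([-2.19241881,  2.20663685, -0.07347643])}
[546.27350001  19.28592747  20.81453888] [773.01013459 516.38349286  71.2721234 ] [ 304.45550726 -411.61786855   -1.95301107]
side {'fx': 465.85168678566333, 'fy': 465.85168678566333, 'cx': 315.98657559034734, 'cy': 197.14272615075606, 'eye': array([301.9952243 , 885.59184632, 773.9914863 ]), 'attitude': array([-0.34686733,  2.70969013, -1.27805628])}
[536.29289335  17.44596263  26.54699825] [1702.10033474 -642.81037134 -172.70995156] [105.33023608 206.02444511  -2.02070992]
wrist {'fx': 326.0684922530286, 'fy': 326.0684922530286, 'cx': 317.0470299039619, 'cy': 190.80597711354116, 'tool_from_camera': array([[-5.77196379e-04, -9.60481695e-01, -2.78342560e-01,
         7.20763677e+01],
       [ 9.99999052e-01, -2.06386580e-04, -1.36150684e-03,
         8.52194499e-01],
       [ 1.25025623e-03, -2.78343082e-01,  9.60480903e-01,
        -1.68040799e+02],
       [ 0.00000000e+00,  0.00000000e+00,  0.00000000e+00,
         1.00000000e+00]])}
[ 1.14194090e+02 -6.70095233e+02 -3.67597230e-01] [ 169.41374552 -398.38965821   -0.5109244 ] [ 198.9216842  -690.40589055  317.27565838]
```

View pics/top0.png

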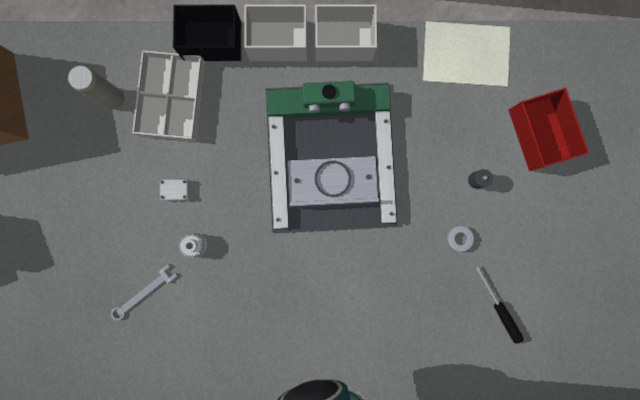

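View pics/wrist0.png

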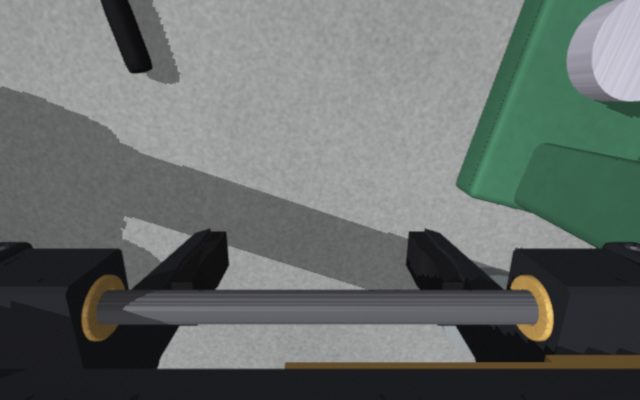

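The top view shows the finned shield with its boss at (193,245). The nest ring is at (333,179), the rails at x≈278 and 386, and the stop at the top, along about +x. Next I'll turn these into positions.

```bash
python3 - <<'E'
from h import *
P=np.load('top.npy');Z=P[...,2]
def box(u0,u1,v0,v1,zl,zh):
    Q=P[v0:v1,u0:u1].reshape(-1,3); return Q[(Q[:,2]>zl)&(Q[:,2]<zh)]
b=box(170,225,225,265,33,60);print('shield',len(b),b.min(0),b.max(0),cv2.minEnclosingCircle(b[:,:2].astype(np.float32)))
t=b[b[:,2]>43];print('boss',len(t),np.median(t,0),cv2.minEnclosingCircle(t[:,:2].astype(np.float32)))
r=box(305,362,150,206,26,40);print('rim',len(r),r[:,:2].min(0),r[:,:2].max(0),np.median(r[:,2]))
for nm,a in(('railL',(262,296,122,235)),('railR',(370,402,112,228))):
    q=box(*a,26,38); print(nm,len(q),q.mean(0).round(1),cv2.minAreaRect(q[:,:2].astype(np.float32)))
pp=box(285,382,190,215,50,70); q=box(285,382,190,215,46,62);print('push',len(q),q.mean(0),cv2.minAreaRect(q[:,:2].astype(np.float32)) if len(q) else 0)
for n in (190,196,200,203,206,210):print(n,P[n,300:375:15,2].round(0),P[n,335,:2].round(0))
E
```

```text
shield 396 [417.41941804 290.35475732  33.02501978] [470.63068351 345.69784661  52.42473361] ((443.5668640136719, 318.2554931640625), 28.07706642150879)
boss 132 [443.41422081 317.54415891  47.52499034] ((443.8874206542969, 318.32489013671875), 14.95704460144043)
rim 235 [535.97807951 -76.85989904] [640.47805669  30.82386811] 28.79733824936511
railL 1515 [605.8 116.4  30. ] ((607.5927124023438, 106.18051147460938), (249.82362365722656, 55.46712875366211), 2.507650136947632)
railR 1565 [ 624.  -136.2   30.1] ((624.5709838867188, -125.95773315429688), (260.9635009765625, 55.64490509033203), 2.5373992919921875)
push 327 [541.16439196 -13.16664298  54.50606716] ((541.3340454101562, -13.864051818847656), (8.16079330444336, 204.3622589111328), 2.6360278129577637)
190 [22. 19. 24. 26. 23.] [570. -16.]
196 [23. 23. 24. 20. 20.] [555. -16.]
200 [19. 20. 53. 51. 56.] [544. -15.]
203 [52. 54. 56. 25. 10.] [538. -15.]
206 [11. 10.  9. 11.  6.] [533. -17.]
210 [ 9.  6. 10.  8.  5.] [523. -17.]
```

```bash
python3 - <<'E'
import cv2
a=cv2.imread('pics/top0.png')
b=cv2.resize(a[75:240,255:410],None,fx=3.4,fy=3.4,interpolation=cv2.INTER_CUBIC)
cv2.imwrite('pics/crop.png',b)
E
```

```text
(no output)
```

View pics/crop.png

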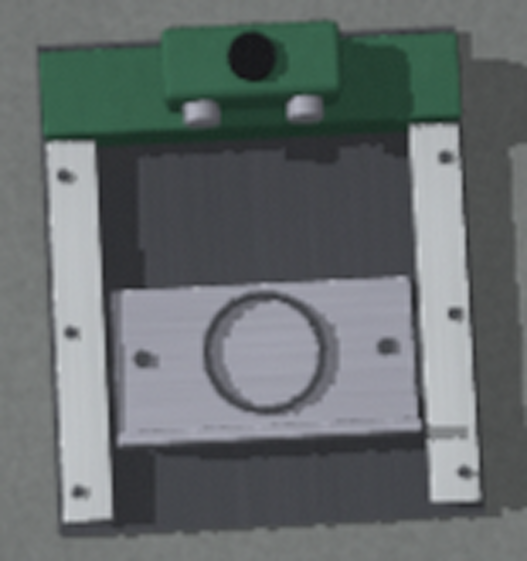

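The shield is at (443.5, 318), with its boss top at 47.5 mm against 48 expected. The station yaw is about 2.6° from the push plate and rails, and the push plate top is at about 55 mm against 56. I'll turn the tool to the station's yaw and travel to above the shield.

Call:
{"method": "arm_command", "body": {
  "plan": [
    [[0,0,0,1,1],[0,0,0,0.87,1],[0.9,-1,0,0,1],[0.9,-1,0,0,1],[0.9,-1,0,0,1],[0.9,-1,0,0,1],[0.9,-1,0,0,1],[0.9,-1,0,0,1],[0.9,-1,0,0,1],[0.9,-1,0,0,1],[0.9,-1,0,0,1],[0.9,-1,0,0,1],[0.9,-1,0,0,1],[0.9,-1,0,0,1],[0.9,-1,0,0,1],[0.9,-1,0,0,1],[0.9,-1,0,0,1],[0.9,-1,0,0,1],[0.9,-1,0,0,1],[0.9,-1,0,0,1]]
  ]
}}

```text
t: 1.82
tool_pos: [469.8, -278.6, 216.4]
tcp_rot: [-3.14, -0.075, 0.001]
ft_force: [0.0, 0.8, 0.3]
gripper_width: 0.998
grip_force: 0.0
```

Call:
{"method": "arm_command", "body": {
  "plan": [
    [[0,-1,0,0,1],[0,-1,0,0,1],[0,-1,0,0,1],[0,-1,0,0,1],[0,-1,0,0,1],[0,-1,0,0,1],[0,-1,0,0,1],[0,-1,0,0,1],[0,-1,0,0,1],[0,-1,0,0,1],[0,-1,0,0,1],[0,-1,0,0,1],[0,-0.5,0,0,1],[0,0,0,0,1],[0,0,0,0,1]]
  ]
}}

```text
t: 3.07
tool_pos: [457.3, -30.2, 216.5]
tcp_rot: [3.14, 0.078, -0.0]
ft_force: [-0.0, -0.4, 0.5]
gripper_width: 0.999
grip_force: 0.0
```

```bash
python3 - <<'E'
from h import *
s=ctrl.read_state();print(s['t'],s['tool_pos'],s['joints']); M=R.from_rotvec(s['tcp_rot']).as_matrix();print(M.round(3))
p,P=cloud('wrist');cv2.imwrite('pics/w1.png',p[...,::-1])
for v in range(20,230,40):print(P[v,40:640:80,2].round(0))
E
```

```text
3.0667 [457.28951097 -30.23099457 216.51634813] [-1.19896522e-01 -1.56240254e-01  2.04561552e+00 -6.32921912e-04
  1.25215854e+00  1.40163823e+00]
[[ 0.999  0.049 -0.   ]
 [ 0.049 -0.999 -0.001]
 [-0.     0.001 -1.   ]]
[-1.  2. 23. 21. 22. 31. -0.  1.]
[ 0. -0. 22. 24. 21. 30. -0. -2.]
[ 0.  1. 29. 10. 10. 30. -0.  0.]
[ 0.  1. 10. 10. 10.  0.  1. -1.]
[ 1. -0.  0. -1.  2.  1. -1. -1.]
[ 1.  0.  0. -1. -0. -1. -0.  0.]
```

View pics/w1.png

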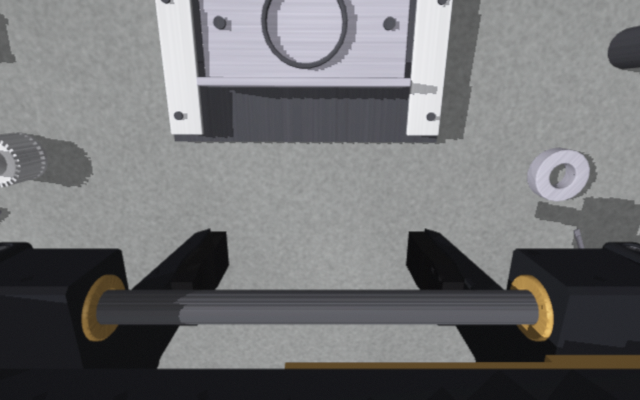

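The view shows the nest ring around (306,20), the push plate along row 82 (columns 198–410), rail ends at (185,133) and (422,135), and the shield at the left edge at (5,163). I'll measure the rails, plate and nest from it.

```bash
python3 - <<'E'
from h import *
p,P=cloud('wrist');Z=P[...,2]
ux=np.arange(640)[None,:].repeat(400,0);vy=np.arange(400)[:,None].repeat(640,1)
g=p.mean(-1)
for nm,lo,hi in(('L',150,210),('R',400,460)):
    m=(Z>27)&(Z<35)&(ux>lo)&(ux<hi)&(vy<140)
    Q=[P[v][m[v]].mean(0) for v in range(5,130) if m[v].sum()>8]
    Q=np.array(Q);f=np.polyfit(Q[:,0],Q[:,1],1);print(nm,len(Q),np.degrees(np.arctan(f[0])),np.polyval(f,600),m.sum())
m=(Z>48)&(Z<62)&(ux>190)&(ux<420)&(vy<100);q=P[m];print('push',len(q),q.mean(0),cv2.minAreaRect(q[:,:2].astype(np.float32)))
f=np.polyfit(q[:,1],q[:,0],1);print('tilt',-np.degrees(np.arctan(f[0])))
m=(Z>27)&(Z<34)&(abs(ux-306)<60)&(vy<75)
m&=abs(P[...,1]+15)<50
q=P[m];A=np.c_[2*q[:,:2],np.ones(len(q))];s=np.linalg.lstsq(A,(q[:,:2]**2).sum(1),rcond=None)[0]
print('nest',len(q),s[:2],np.sqrt(s[2]+s[0]**2+s[1]**2),q[:,:2].min(0),q[:,:2].max(0))
E
```

```text
L 125 2.6260799067160017 115.25097106348468 4566
R 125 2.5367977585444574 -137.4092248539676 4541
push 1911 [542.67061108 -13.2204874   55.64949747] ((542.8189697265625, -13.583145141601562), (8.103681564331055, 205.64498901367188), 2.487419843673706)
tilt 2.504930496882451
nest 913 [599.10125547 -11.13402808] 40.068129104156036 [557.20940156 -53.69662957] [620.46767374  31.0976658 ]
```

Call:
{"method": "arm_command", "body": {
  "plan": [
    [[0,-1,0,0,1],[0,-1,0,0,1],[0,-1,0,0,1],[0,-1,0,0,1],[0,-1,0,0,1],[0,-1,0,0,1],[0,-1,0,0,1],[0,-1,0,0,1],[0,-1,0,0,1],[0,-1,0,0,1],[0,-1,0,0,1],[0,-1,0,0,1],[0,-1,0,0,1],[0,-1,0,0,1],[0,-1,0,0,1],[0,-1,0,0,1],[0,-1,0,0,1],[0,-0.4,0,0,1],[0,0,0,0,1],[0,0,0,0,1]]
  ]
}}

```text
t: 4.83
tool_pos: [441.0, 316.6, 216.3]
tcp_rot: [3.14, 0.075, -0.001]
ft_force: [0.1, -1.1, 0.2]
gripper_width: 0.999
grip_force: 0.0
```

```bash
python3 - <<'E'
from h import *
p,P=cloud('wrist');s=ctrl.read_state();M=R.from_rotvec(s['tcp_rot']).as_matrix();print(s['tool_pos'],s['tcp_rot'])
Z=P[...,2];m=(Z>43)&(Z<54)&(np.arange(400)[:,None]<228)&(abs(P[...,0]-443)<40)&(abs(P[...,1]-318)<40)
b=P[m];c,r=cv2.minEnclosingCircle(b[:,:2].astype(np.float32));print(len(b),b.mean(0),c,r)
print('tool shift',M.T@(np.array([*c,0])-[*s['tool_pos'][:2],0]))
cv2.imwrite('pics/w2.png',p[...,::-1])
E
```

```text
[440.91128019 316.28642704 216.36721735] [ 3.13970130e+00  7.45108567e-02 -5.47301273e-04]
619 [445.12600741 318.20420056  47.93536201] (444.59466552734375, 318.372314453125) 14.821401596069336
tool shift [ 3.77818622e+00 -1.90880899e+00 -3.31315204e-03]
```

The boss radius is 14.8 mm against 15 expected, so the shield position holds. I'll descend and grip.

Call:
{"method": "arm_command", "body": {
  "plan": [
    [[0.19,-0.1,1,0,1],[0,0,1,0,1],[0,0,1,0,1],[0,0,1,0,1],[0,0,1,0,1],[0,0,1,0,1],[0,0,1,0,1],[0,0,1,0,1],[0,0,1,0,1],[0,0,0.6,0,1],[0,0,0.59,0,1],[0,0,0,0,1],[0,0,0,0,0.4],[0,0,0,0,0.3],[0,0,0,0,0.3],[0,0,0,0,0.3],[0,0,0,0,0.3],[0,0,0,0,0.3]]
  ],
  "grip_force": 30
}}

```text
t: 6.38
tool_pos: [444.9, 319.8, 13.7]
tcp_rot: [-3.14, -0.076, -0.002]
ft_force: [-1.0, -0.7, 3.5]
gripper_width: 0.608
grip_force: 30.0
```

Call:
{"method": "arm_command", "body": {
  "plan": [
    [[0,0,0,0,0.3],[0,0,0,0,0.3],[0,0,0,0,0.3],[0,0,0,0,0.3]]
  ]
}}

```text
t: 6.72
tool_pos: [444.9, 319.8, 13.7]
tcp_rot: [-3.14, -0.076, -0.002]
ft_force: [-0.5, -1.9, 6.9]
gripper_width: 0.616
grip_force: 30.0
```

Call:
{"method": "arm_command", "body": {
  "plan": [
    [[0,0,-0.5,0,0.3],[0,0,-1,0,0.3],[0,0,-1,0,0.3],[0,0,-1,0,0.3],[0,0,-1,0,0.3],[0,0,-1,0,0.3],[0,0,-0.5,0,0.3],[0,0,0,0,0.3],[0,0,0,0,0.3]]
  ]
}}

```text
t: 7.47
tool_pos: [444.1, 319.6, 132.6]
tcp_rot: [-3.14, -0.075, -0.0]
ft_force: [0.0, 0.6, -3.5]
gripper_width: 0.608
grip_force: 30.0
```

Call:
{"method": "arm_command", "body": {
  "plan": [
    [[0.2,0.5,0,0,0.3],[0.4,0.95,0,0,0.3],[0.4,0.95,0,0,0.3],[0.4,0.95,0,0,0.3],[0.4,0.95,0,0,0.3],[0.4,0.95,0,0,0.3],[0.4,0.95,0,0,0.3],[0.4,0.95,0,0,0.3],[0.4,0.95,0,0,0.3],[0.4,0.95,0,0,0.3],[0.4,0.95,0,0,0.3],[0.4,0.95,0,0,0.3],[0.4,0.95,0,0,0.3],[0.4,0.95,0,0,0.3],[0.4,0.95,0,0,0.3],[0.4,0.95,0,0,0.3],[0.4,0.95,0,0,0.3],[0.3,1,0,0,0.3],[0,0.2,0,0,0.3],[0,0,0,0,0.3]]
  ]
}}

```text
t: 9.13
tool_pos: [597.1, -13.2, 130.7]
tcp_rot: [-3.141, -0.071, 0.006]
ft_force: [0.7, 0.6, -3.2]
gripper_width: 0.611
grip_force: 30.0
```

```bash
python3 - <<'E'
from h import *
p,P=cloud('wrist');s=ctrl.read_state();M=R.from_rotvec(s['tcp_rot']).as_matrix();print(s['t'],s['tool_pos'],s['tcp_rot'],s['gripper_width'],s['grip_force'])
cv2.imwrite('pics/w3.png',p[...,::-1])
print('shift to nest',M.T@(np.array([599.1,-11.1,0])-[*s['tool_pos'][:2],0]))
Z=P[...,2];D=P[...,:2]-s['tool_pos'][:2]
m=(np.hypot(*np.moveaxis(D,-1,0))<35)&(Z>s['tool_pos'][2]+28)&(Z<s['tool_pos'][2]+45);b=P[m]
print(len(b),b.mean(0) if len(b) else 0,cv2.minEnclosingCircle(b[:,:2].astype(np.float32)) if len(b) else 0)
E
```

```text
9.1833 [596.90038242 -12.10878845 130.89193369] [-3.14010671 -0.07261318  0.00568814] 0.6119192040436928 29.99866783618927
shift to nest [ 2.24388337 -0.9060374  -0.00743498]
4392 [599.35462598 -12.68164877 165.81037407] ((605.16650390625, -11.938543319702148), 33.5480842590332)
```

View pics/w3.png

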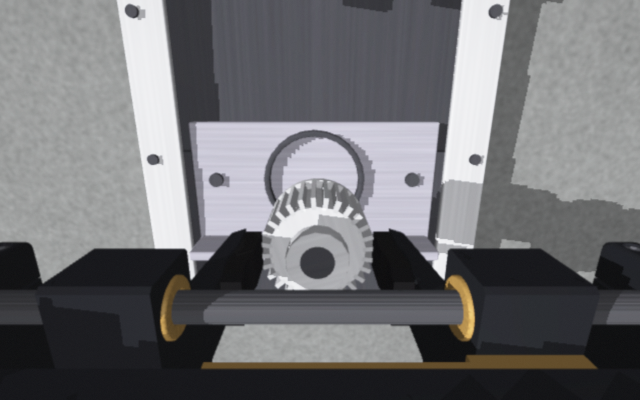

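The shield hangs upright in the grip, with its boss at (317,258). The nest ring ahead is clear at (315,175). I'll check the shield's in-grip offset and the nest position in this same view, so camera errors cancel.

```bash
python3 - <<'E'
from h import *
p,P=cloud('wrist');s=ctrl.read_state();M=R.from_rotvec(s['tcp_rot']).as_matrix();t=s['tool_pos']
Z=P[...,2];D=np.hypot(P[...,0]-t[0],P[...,1]-t[1])
m=(D<24)&(abs(Z-t[2]-34.5)<4)
b=P[m];print(t,len(b),b.min(0),b.max(0))
c,r=cv2.minEnclosingCircle(b[:,:2].astype(np.float32));print('boss',c,r,np.median(b[:,2]))
vy=np.arange(400)[:,None]
m=(Z>26.5)&(Z<34)&(np.hypot(P[...,0]-599,P[...,1]+11)<46)&(vy<235)
q=P[m];A=np.c_[2*q[:,:2],np.ones(len(q))];k=np.linalg.lstsq(A,(q[:,:2]**2).sum(1),rcond=None)[0]
print('nest',len(q),k[:2],np.sqrt(k[2]+k[0]**2+k[1]**2),'ymid',(q[:,1].min()+q[:,1].max())/2,q.max(0),q.min(0))
print('tool shift',M.T@np.array([k[0]-c[0],k[1]-c[1],0]))
E
```

```text
[596.97972354 -11.41291087 131.22929333] 3045 [582.03385018 -27.50566653 161.74788075] [611.75126167   1.81215484 167.55284832]
boss (596.9363403320312, -12.987003326416016) 15.121119499206543 165.143553345059
nest 1176 [600.21426949 -10.97454962] 40.03685702472875 ymid -11.146989815860579 [642.27740395  31.37516518  32.17827076] [577.30637257 -53.66914481  26.52849521]
tool shift [ 3.36907238 -1.85581878 -0.00880043]
```

Call:
{"method": "arm_command", "body": {
  "plan": [
    [[0.15,-0.085,0.6,0,0.3],[0,0,0.8,0,0.3],[0,0,0.8,0,0.3],[0,0,0.8,0,0.3],[0,0,0.6,0,0.3],[0,0,0.4,0,0.3],[0,0,0.3,0,0.3],[0,0,0.2,0,0.3],[0,0,0.15,0,0.3],[0,0,0,0,0.3],[0,0,0,0,0.3]]
  ]
}}

```text
t: 10.15
tool_pos: [601.8, -9.6, 40.3]
tcp_rot: [3.141, 0.075, 0.002]
ft_force: [-0.6, 0.7, -2.7]
gripper_width: 0.61
grip_force: 30.0
```

Call:
{"method": "arm_command", "body": {
  "plan": [
    [[-0.05,0,0.1,0,0.3],[0,0,0.1,0,0.3],[0,0,0,0,0.3],[0,0,0,0,0.3]]
  ]
}}

```text
t: 10.48
tool_pos: [600.3, -9.7, 35.9]
tcp_rot: [-3.141, -0.075, -0.0]
ft_force: [0.3, 0.2, -3.4]
gripper_width: 0.607
grip_force: 30.0
```

Call:
{"method": "arm_command", "body": {
  "plan": [
    [[0,0,0.04,0,0.3],[0,0,0,0,0.3],[0,0,0,0,0.3]]
  ]
}}

```text
t: 10.73
tool_pos: [600.7, -9.7, 35.8]
tcp_rot: [3.141, 0.075, 0.001]
ft_force: [-1.6, -0.2, 3.2]
gripper_width: 0.606
grip_force: 30.0
```

It is in contact: the force has gone from -3.4 to +3.2 N. I'll release and rise.

Call:
{"method": "arm_command", "body": {
  "plan": [
    [[0,0,0,0,0.8],[0,0,0,0,1],[0,0,0,0,1],[0,0,0,0,1],[0,0,0,0,1],[0,0,-0.3,0,1],[0,0,-0.7,0,1],[0,0,-1,0,1],[0,0,-1,0,1],[0,0,-1,0,1],[-0.5,0,-1,0,1],[-1,0,-0.5,0,1],[-1,0,0,0,1],[-1,0,0,0,1],[-1,0,0,0,0.5],[-1,0,0,0,0],[-0.5,0,0,0,0],[0,0,0,0,0],[0,0,0,0,0]]
  ]
}}

```text
t: 12.32
tool_pos: [481.0, -15.4, 145.6]
tcp_rot: [3.141, 0.075, 0.003]
ft_force: [1.1, -0.6, 0.1]
gripper_width: 0.649
grip_force: 0.0
```

```bash
python3 - <<'E'
from h import *
p,P=cloud('wrist');s=ctrl.read_state();print(s['t'],s['tool_pos'],s['tcp_rot'],s['gripper_width'])
cv2.imwrite('pics/w4.png',p[...,::-1])
Z=P[...,2];vy=np.arange(400)[:,None]
n=(np.hypot(P[...,0]-600,P[...,1]+11)<60)&(vy<240)
b=P[n&(Z>66)];c,r=cv2.minEnclosingCircle(b[:,:2].astype(np.float32));print('boss',c,r,np.median(b[:,2]))
E
```

```text
12.3667 [481.52924895 -15.43058704 145.6245242 ] [3.14056193e+00 7.51846802e-02 2.97069690e-03] 0.601925536855123
boss (599.962646484375, -10.473075866699219) 14.894015312194824 69.98907276135218
```

View pics/w4.png

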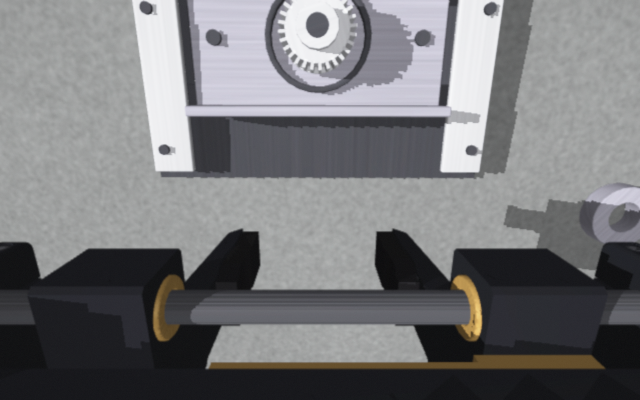

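The shield stands upright in the nest at (317,25). Its boss top is at 70 mm, which is 22 + 48. Next I'll shut the fingers and descend behind the push plate on the centre line.

Call:
{"method": "arm_command", "body": {
  "plan": [
    [[0,0.04,0,0,0],[0,0,0.5,0,0],[0,0,0.9,0,0],[0,0,0.9,0,0],[0,0,0.9,0,0],[0,0,0.9,0,0],[0,0,0.9,0,0],[0,0,0.5,0,0],[0,0,0,0,0],[0,0,0,0,0],[0.5,0,0,0,0],[0.8,0,0,0,0],[0.4,0,0,0,0],[0,0,0,0,0],[0,0,0,0,0]]
  ],
  "grip_force": 10
}}

```text
t: 13.62
tool_pos: [515.7, -14.6, 35.9]
tcp_rot: [3.141, 0.076, 0.002]
ft_force: [-0.8, -0.0, 0.4]
gripper_width: 0.004
grip_force: 0.0
```

```bash
python3 - <<'E'
from h import *
P=np.load('top.npy')
# green stop front: along centre line columns, low part
s=ctrl.read_state();print(s['tool_pos'],s['gripper_width'],s['ft_force'])
for u in (295,300,365,370):
    print(u,[(round(P[v,u,0]),round(P[v,u,1]),round(P[v,u,2])) for v in range(108,124,2)])
E
```

```text
[515.68049842 -14.56751219  35.89572554] 0.004265609606278607 [-0.78967055 -0.01275569  0.41984354]
295 [(761, 77, 42), (757, 77, 42), (752, 77, 43), (750, 77, 31), (749, 78, 15), (745, 78, 12), (741, 78, 11), (736, 78, 10)]
300 [(760, 65, 46), (756, 65, 44), (752, 65, 41), (749, 65, 34), (750, 66, 14), (746, 66, 9), (741, 66, 11), (736, 66, 9)]
365 [(760, -87, 45), (757, -88, 38), (757, -90, 22), (755, -91, 11), (750, -91, 12), (745, -91, 10), (740, -91, 9), (736, -91, 8)]
370 [(761, -99, 42), (757, -100, 38), (758, -102, 18), (755, -103, 8), (750, -103, 11), (745, -103, 9), (741, -103, 8), (736, -103, 9)]
```

The stop face is at x≈753.5, so the travel is about 105 mm and home should come with the TCP near x≈634. I'll push slowly.

Call:
{"method": "arm_command", "body": {
  "plan": [
    [[0.2,0,0,0,0],[0.2,0,0,0,0],[0.2,0,0,0,0],[0.2,0,0,0,0],[0.2,0,0,0,0],[0.2,0,0,0,0],[0.2,0,0,0,0],[0.2,0,0,0,0],[0.2,0,0,0,0],[0.2,0,0,0,0],[0.2,0,0,0,0],[0.2,0,0,0,0]]
  ]
}}

```text
t: 14.62
tool_pos: [562.7, -12.2, 35.0]
tcp_rot: [-3.141, -0.075, 0.0]
ft_force: [-2.0, -0.1, 0.4]
gripper_width: 0.003
grip_force: 1.0
```

Call:
{"method": "arm_command", "body": {
  "plan": [
    [[0.2,0,0,0,0],[0.2,0,0,0,0],[0.2,0,0,0,0],[0.2,0,0,0,0],[0.2,0,0,0,0],[0.2,0,0,0,0],[0.2,0,0,0,0],[0.2,0,0,0,0],[0.2,0,0,0,0],[0.2,0,0,0,0],[0.2,0,0,0,0],[0.2,0,0,0,0]]
  ]
}}

```text
t: 15.62
tool_pos: [610.6, -9.9, 34.9]
tcp_rot: [-3.141, -0.075, 0.0]
ft_force: [-2.1, -0.4, 0.6]
gripper_width: 0.006
grip_force: 1.4
```

Resistance is steady at about 2 N with no jamming. I'll close the last part more slowly.

Call:
{"method": "arm_command", "body": {
  "plan": [
    [[0.15,0,0,0,0],[0.15,0,0,0,0],[0.15,0,0,0,0],[0.15,0,0,0,0],[0.1,0,0,0,0],[0.1,0,0,0,0],[0.1,0,0,0,0],[0.1,0,0,0,0],[0,0,0,0,0]]
  ]
}}

```text
t: 16.37
tool_pos: [631.0, -9.0, 35.1]
tcp_rot: [3.141, 0.075, 0.002]
ft_force: [-0.8, -0.5, -1.2]
gripper_width: 0.001
grip_force: 0.8
```

Call:
{"method": "arm_command", "body": {
  "plan": [
    [[0.05,0,0,0,0],[0.05,0,0,0,0],[0.05,0,0,0,0],[0.0,0,0,0,0]]
  ]
}}

```text
t: 16.7
tool_pos: [633.5, -8.8, 35.0]
tcp_rot: [3.141, 0.075, 0.0]
ft_force: [-1.8, 0.1, -0.1]
gripper_width: 0.005
grip_force: 1.2
```

Call:
{"method": "arm_command", "body": {
  "plan": [
    [[0.05,0,0,0,0],[0.05,0,0,0,0],[0.05,0,0,0,0],[0.0,0,0,0,0]]
  ]
}}

```text
t: 17.03
tool_pos: [636.6, -8.7, 35.0]
tcp_rot: [-3.141, -0.075, -0.001]
ft_force: [-1.0, -0.2, -0.4]
gripper_width: 0.009
grip_force: 1.1
```

Call:
{"method": "arm_command", "body": {
  "plan": [
    [[0.05,0,0,0,0],[0.05,0,0,0,0],[0.05,0,0,0,0],[0.0,0,0,0,0]]
  ]
}}

```text
t: 17.37
tool_pos: [639.7, -8.5, 35.1]
tcp_rot: [-3.141, -0.075, -0.001]
ft_force: [-2.5, -0.1, 0.3]
gripper_width: 0.005
grip_force: 1.1
```

```bash
python3 - <<'E'
from h import *
s=ctrl.read_state();print(s['t'],s['tool_pos'],s['ft_force'])
p,P=cloud('wrist');Z=P[...,2];cv2.imwrite('pics/w5.png',p[...,::-1])
vy=np.arange(400)[:,None]
b=P[(Z>66)&(Z<75)&(np.hypot(P[...,0]-705,P[...,1]+7)<25)&(vy<240)];print('boss',len(b),cv2.minEnclosingCircle(b[:,:2].astype(np.float32)))
E
```

```text
17.3667 [639.66715981  -8.53498258  35.07655533] [-2.46191797 -0.0556294   0.28822774]
boss 1378 ((684.0179443359375, -7.339588165283203), 12.891731262207031)
```

View pics/w5.png

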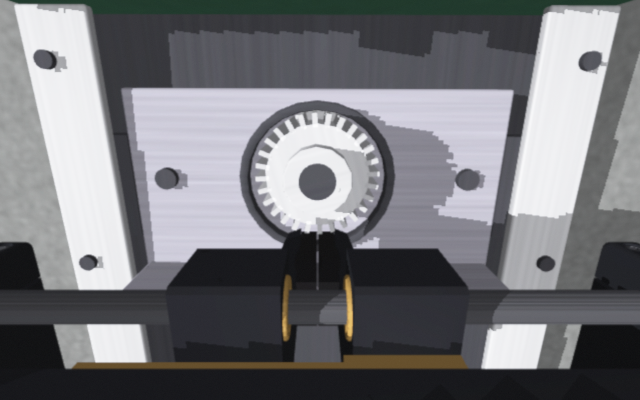

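The sled moved squarely and the shield is upright, but a gap is left between the sled's front edge (row 88) and the stop (row 13). I'll measure that gap.

```bash
python3 - <<'E'
from h import *
p,P=cloud('wrist')
Z=P[...,2]
for u in (200,320,430):
    c=[(v,*P[v,u].round(0)) for v in range(0,110)]
    e=[x for x in c if 17<x[3]<27]; g=[x for x in c if x[3]>27]
    d=[x for x in c if 6<x[3]<14]
    print(u,'front',e[0] if e else 0,'stop',g[-1] if g else 0,'deck far',d[0] if d else 0)
m=(Z>66)&(Z<75)&(np.arange(400)[:,None]<228)&(abs(np.arange(640)-317)<60);b=P[m];print(cv2.minEnclosingCircle(b[:,:2].astype(np.float32)))
E
```

```text
200 front (6, np.float64(752.0), np.float64(54.0), np.float64(24.0)) stop (5, np.float64(751.0), np.float64(53.0), np.float64(28.0)) deck far (12, np.float64(751.0), np.float64(58.0), np.float64(12.0))
320 front (6, np.float64(754.0), np.float64(-5.0), np.float64(25.0)) stop (109, np.float64(706.0), np.float64(-7.0), np.float64(29.0)) deck far (12, np.float64(754.0), np.float64(-5.0), np.float64(13.0))
430 front (7, np.float64(757.0), np.float64(-60.0), np.float64(22.0)) stop (5, np.float64(756.0), np.float64(-57.0), np.float64(29.0)) deck far (13, np.float64(756.0), np.float64(-63.0), np.float64(13.0))
((677.3864135742188, -7.407135486602783), 14.995752334594727)
```

The boss now sits 38 mm ahead of the TCP, so the fingers seem to be in front of the push plate, pressing the shield. I'll look from the side before moving on.

```bash
python3 - <<'E'
from h import *
p,P=cloud('side')
np.save('side1.npy',P)
m=(abs(P[...,0]-650)<130)&(abs(P[...,1])<150)&(P[...,2]>5)&(P[...,2]<90)
v,u=np.where(m);a,b,c,d=v.min(),v.max(),u.min(),u.max();print(a,b,c,d)
cv2.imwrite('pics/s1.png',cv2.resize(p[a:b,c:d,::-1],None,fx=3.6,fy=3.6,interpolation=cv2.INTER_CUBIC)[:600,:800])
E
```

```text
147 239 209 340
```

View pics/s1.png

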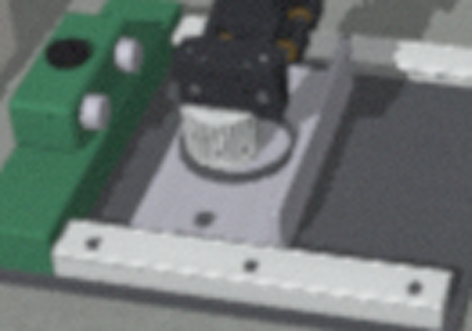

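The side view shows the shield against the nest's front rim, with a free gap behind it and the push plate at right (340,100). I'll get the plate's position now.

```bash
python3 - <<'E'
from h import *
S=np.load('side1.npy');p,W=cloud('wrist');pt,T=cloud('top')
cv2.imwrite('pics/t5.png',cv2.resize(pt[75:240,255:410,::-1],None,fx=3.4,fy=3.4))
s=ctrl.read_state();print(s['t'],s['tool_pos'],s['gripper_width'])
for n,P in(('side',S),('wrist',W),('top',T)):
    Q=P.reshape(-1,3);Q=Q[np.isfinite(Q[:,2])]
    for lo,hi in((40,95),(-110,-55)):
        k=Q[(Q[:,1]>lo)&(Q[:,1]<hi)&(Q[:,0]>560)&(Q[:,0]<745)]
        a=k[(k[:,2]>48)&(k[:,2]<62)];b=k[(k[:,2]>17)&(k[:,2]<26)]
        print(n,lo,'platetop',len(a),np.percentile(a[:,0],[5,50,95]).round(1) if len(a) else 0,'deckplate',len(b),np.percentile(b[:,0],[2,98]).round(1) if len(b) else 0)
    h=Q[(abs(Q[:,1]+8)<25)&(Q[:,0]>590)&(Q[:,0]<730)&(Q[:,2]>64)&(Q[:,2]<75)];print(n,'boss',len(h),h[:,0].min() if len(h) else 0,h[:,0].max() if len(h) else 0)
    h=Q[(abs(Q[:,1]+8)<20)&(Q[:,0]>590)&(Q[:,0]<730)&(Q[:,2]>30)&(Q[:,2]<95)];print(' hist',np.histogram(h[:,0],bins=range(590,731,10))[0])
E
```

```text
17.6167 [639.5208966   -8.51803154  35.04429367] 0.005047456308016787
side 40 platetop 64 [601.6 605.  609.3] deckplate 524 [602.9 709.9]
side -110 platetop 46 [607.8 611.2 615.9] deckplate 111 [607.8 655.6]
side boss 15 628.9400322629635 679.7073466852178
 hist [ 0 52 11 11 26 17 50 24 11 11 16  8  0  0]
wrist 40 platetop 260 [609.7 610.5 611.3] deckplate 16035 [613.7 711.5]
wrist -110 platetop 161 [617.6 618.3 618.9] deckplate 15851 [622.5 717.8]
wrist boss 4415 631.4082200244948 692.2884415878907
 hist [   0    0   34    0   59 1547 1704 1349 1925 2233 2203  766    0    0]
top 40 platetop 30 [602.  604.4 609. ] deckplate 89 [601.4 709.5]
top -110 platetop 58 [608.  610.7 615.1] deckplate 146 [607.6 662.9]
top boss 0 0 0
 hist [ 0 59 22  1  0  0  0  0  0  0  0  0  0  0]
```

View pics/t5.png

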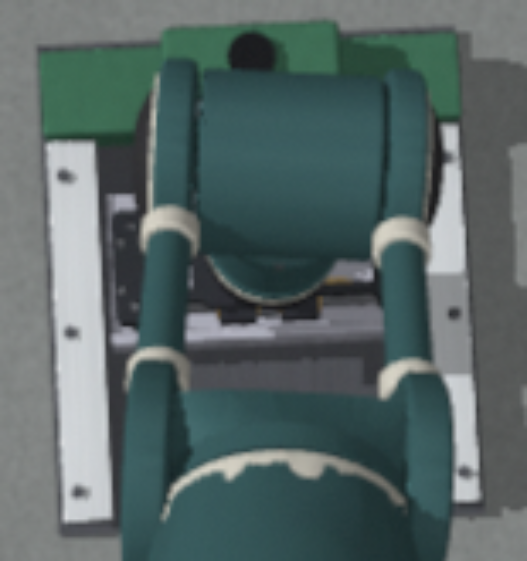

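The plate back face is at about 604 and the TCP at 639. The fingers got past the plate and pushed the sled through the shield, so I must redo it on the plate. I'll back off slightly, lift clear, go behind the plate and measure again.

Call:
{"method": "arm_command", "body": {
  "plan": [
    [[-0.25,0,0,0,0],[0,0,0,0,0],[0,0,-0.5,0,0],[0,0,-1,0,0],[0,0,-1,0,0],[0,0,-1,0,0],[0,0,-1,0,0],[0,0,-1,0,0],[-0.5,0,0,0,0],[-1,0,0,0,0],[-1,0,0,0,0],[-1,0,0,0,0],[-1,0,0,0,0],[-0.5,0,0,0,0],[0,0,0,0,0],[0,0,0,0,0]]
  ]
}}

```text
t: 18.95
tool_pos: [534.4, -13.6, 145.0]
tcp_rot: [3.141, 0.075, 0.002]
ft_force: [1.1, 0.4, 0.4]
gripper_width: 0.005
grip_force: 0.0
```

```bash
python3 - <<'E'
from h import *
s=ctrl.read_state();p,P=cloud('wrist');print(s['t'],s['tool_pos'],s['tcp_rot'],s['ft_force']);Z=P[...,2];cv2.imwrite('pics/w6.png',p[...,::-1])
ux=np.arange(640)[None,:];vy=np.arange(400)[:,None]
q=P[(Z>48)&(Z<62)&(vy<235)&(P[...,0]>580)&(P[...,0]<625)&(abs(P[...,1]+8)<115)]
print('plate',len(q),q.mean(0),cv2.minAreaRect(q[:,:2].astype(np.float32)))
for a in range(-110,100,20):
    k=q[(q[:,1]>a)&(q[:,1]<a+20)];print(a,len(k),k[:,0].min().round(1) if len(k) else 0,k[:,0].max().round(1) if len(k) else 0,end=' | ')
b=P[(Z>66)&(Z<75)&(vy<235)&(P[...,0]>640)&(P[...,0]<710)&(abs(P[...,1]+8)<30)];print('boss',len(b),cv2.minEnclosingCircle(b[:,:2].astype(np.float32)))
E
```

```text
18.95 [534.35523068 -13.60440092 145.02753451] [3.14069678e+00 7.49923826e-02 1.57524719e-03] [1.13832446 0.36714529 0.35934265]
plate 2977 [610.24481079 -10.32581951  55.72445199] ((610.102783203125, -10.260711669921875), (8.022860527038574, 205.6357421875), 2.6525447368621826)
-110 290 609.8 618.0 | -90 290 608.9 617.0 | -70 293 608.7 616.8 | -50 292 607.7 615.9 | -30 292 606.8 614.9 | -10 293 605.8 614.0 | 10 290 604.9 613.0 | 30 291 604.0 612.1 | 50 289 603.0 611.1 | 70 292 602.0 610.2 | 90 28 602.0 609.2 | boss 285 ((668.1260375976562, -8.094931602478027), 11.721611022949219)
```

View pics/w6.png

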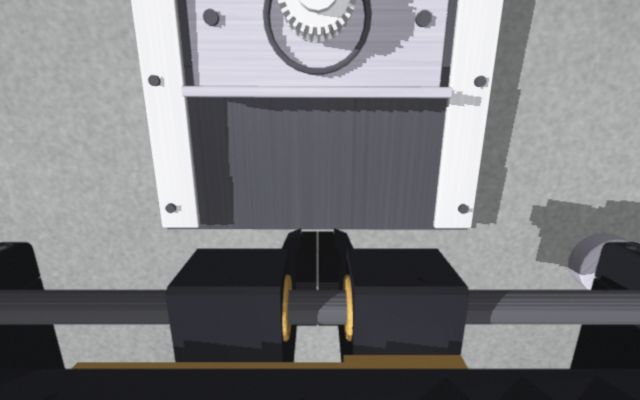

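The plate is square to the rails, with its back face at x≈606. The shield is upright but forward in the nest. I'll descend behind the plate again, approach in small steps and watch for contact.

Call:
{"method": "arm_command", "body": {
  "plan": [
    [[0,0,0.75,0,0],[0,0,1,0,0],[0,0,1,0,0],[0,0,1,0,0],[0,0,1,0,0],[0,0,0.6,0,0],[0,0,0.4,0,0],[0,0,0,0,0],[0.5,0,0,0,0],[0.8,0,0,0,0],[0.8,0,0,0,0],[0.5,0,0,0,0],[0.1,0,0,0,0],[0,0,0,0,0],[0,0,0,0,0]]
  ]
}}

```text
t: 20.25
tool_pos: [588.2, -11.0, 30.3]
tcp_rot: [-3.141, -0.075, 0.0]
ft_force: [0.2, 0.0, -0.1]
gripper_width: 0.005
grip_force: 0.0
```

Call:
{"method": "arm_command", "body": {
  "plan": [
    [[0.1,0,0,0,0],[0.1,0,0,0,0],[0.1,0,0,0,0],[0.1,0,0,0,0],[0.1,0,0,0,0],[0.1,0,0,0,0],[0.1,0,0,0,0],[0.1,0,0,0,0]]
  ]
}}

```text
t: 20.92
tool_pos: [604.0, -10.2, 29.8]
tcp_rot: [-3.141, -0.075, 0.001]
ft_force: [-2.5, 0.9, 1.1]
gripper_width: 0.002
grip_force: 1.6
```

```bash
cat > chk.py <<'E'
from h import *
s=ctrl.read_state();print(s['t'],s['tool_pos'],s['ft_force'])
for n in('wrist','side'):
    p,P=cloud(n);Z=P[...,2];X=P[...,0];Y=P[...,1]
    for lo,hi in((40,92),(-108,-55)):
        yb=(Y>lo)&(Y<hi)&(X>560)&(X<748)
        a=X[yb&(Z>50)&(Z<62)]; b=X[yb&(Z>17)&(Z<26)]
        print(n,lo,'plate',len(a),np.percentile(a,[2,98]).round(1) if len(a) else 0,'front',np.percentile(b,98).round(1) if len(b) else 0)
    if n=='wrist':
        b=P[(Z>66)&(Z<75)&(np.arange(400)[:,None]<228)&(abs(Y+7)<17)&(X>650)];print('boss',len(b),cv2.minEnclosingCircle(b[:,:2].astype(np.float32)) if len(b) else 0, np.median(b[:,2]))
E
python3 chk.py
```

```text
20.9167 [604.04950953 -10.20415986  29.83278872] [-2.52482658  0.91901322  1.13281143]
wrist 40 plate 2177 [611.8 620.7] front 715.8
wrist -108 plate 2165 [618.8 627.5] front 722.8
boss 5266 ((686.120361328125, -6.7627458572387695), 15.045243263244629) 70.04495347010443
side 40 plate 55 [610.8 618.8] front 718.9
side -108 plate 0 0 front 728.9
```

Now it pushes the plate properly: the sled moved 9 mm with the finger, at 2.5 N. I'll continue.

Call:
{"method": "arm_command", "body": {
  "plan": [
    [[0.1,0,0,0,0],[0.1,0,0,0,0],[0.1,0,0,0,0],[0.1,0,0,0,0],[0.1,0,0,0,0],[0.1,0,0,0,0],[0.1,0,0,0,0],[0.1,0,0,0,0]]
  ]
}}

```text
t: 21.68
tool_pos: [620.4, -9.4, 29.9]
tcp_rot: [-3.141, -0.075, 0.0]
ft_force: [-3.4, 0.5, -0.6]
gripper_width: 0.003
grip_force: 1.4
```

```bash
python3 chk.py
```

```text
21.6833 [620.40887515  -9.41892957  29.86105582] [-3.35656406  0.48418998 -0.5618808 ]
wrist 40 plate 2170 [628.2 637.1] front 732.3
wrist -108 plate 2189 [635.1 644.1] front 739.2
boss 5256 ((702.4983520507812, -5.909342288970947), 15.032441139221191) 70.03295006885793
side 40 plate 55 [626.2 635.5] front 734.8
side -108 plate 0 0 front 745.0
```

Call:
{"method": "arm_command", "body": {
  "plan": [
    [[0.1,0,0,0,0],[0.1,0,0,0,0],[0.1,0,0,0,0],[0.1,0,0,0,0],[0.1,0,0,0,0],[0.05,0,0,0,0],[0.05,0,0,0,0],[0,0,0,0,0]]
  ]
}}

```text
t: 22.45
tool_pos: [632.6, -8.9, 30.0]
tcp_rot: [-3.141, -0.075, -0.001]
ft_force: [-1.6, -0.1, 0.1]
gripper_width: 0.003
grip_force: 0.8
```

Call:
{"method": "arm_command", "body": {
  "plan": [
    [[0.05,0,0,0,0],[0.05,0,0,0,0],[0.05,0,0,0,0],[0,0,0,0,0]]
  ]
}}

```text
t: 22.78
tool_pos: [633.0, -8.7, 29.8]
tcp_rot: [-3.141, -0.076, 0.008]
ft_force: [-9.0, -1.1, 4.6]
gripper_width: 0.004
grip_force: 4.4
```

It stopped at TCP x=633, close to the predicted 634, and the force is rising. I'll press slightly more to confirm, then check.

Call:
{"method": "arm_command", "body": {
  "plan": [
    [[0.05,0,0,0,0],[0.05,0,0,0,0],[0,0,0,0,0],[0,0,0,0,0]]
  ]
}}

```text
t: 23.12
tool_pos: [633.0, -8.7, 29.8]
tcp_rot: [-3.14, -0.076, 0.014]
ft_force: [-14.0, 0.1, 8.6]
gripper_width: 0.006
grip_force: 6.9
```

```bash
python3 chk.py
```

```text
23.1167 [633.04509798  -8.68993498  29.76713891] [-13.99671586   0.06216747   8.60713287]
wrist 40 plate 2113 [641.1 649.8] front 744.6
wrist -108 plate 2154 [647.6 656.4] front 746.5
boss 5295 ((714.975830078125, -5.2819504737854), 15.008551597595215) 70.08756044381533
side 40 plate 55 [639.1 647.7] front 745.6
side -108 plate 0 0 front 747.7
```

```bash
python3 - <<'E'
from h import *
p,P=cloud('wrist')
for u in (190,250,390,450):
    print(u,[tuple(P[v,u].round(0).astype(int)) for v in range(0,60,3) if np.isfinite(P[v,u,2]) and P[v,u,0]>735])
    print([tuple(p[v,u]//8) for v in range(0,60,3)])
E
```

```text
190 [(np.int64(746), np.int64(57), np.int64(23)), (np.int64(745), np.int64(57), np.int64(22)), (np.int64(744), np.int64(57), np.int64(22)), (np.int64(743), np.int64(57), np.int64(22)), (np.int64(741), np.int64(57), np.int64(22)), (np.int64(740), np.int64(57), np.int64(22)), (np.int64(739), np.int64(58), np.int64(22)), (np.int64(737), np.int64(58), np.int64(21)), (np.int64(736), np.int64(58), np.int64(22))]
[(np.uint8(17), np.uint8(17), np.uint8(18)), (np.uint8(25), np.uint8(25), np.uint8(27)), (np.uint8(26), np.uint8(26), np.uint8(27)), (np.uint8(26), np.uint8(26), np.uint8(28)), (np.uint8(26), np.uint8(25), np.uint8(27)), (np.uint8(25), np.uint8(25), np.uint8(27)), (np.uint8(26), np.uint8(25), np.uint8(27)), (np.uint8(26), np.uint8(26), np.uint8(28)), (np.uint8(25), np.uint8(25), np.uint8(27)), (np.uint8(25), np.uint8(25), np.uint8(27)), (np.uint8(26), np.uint8(25), np.uint8(27)), (np.uint8(26), np.uint8(25), np.uint8(27)), (np.uint8(26), np.uint8(25), np.uint8(27)), (np.uint8(25), np.uint8(25), np.uint8(26)), (np.uint8(25), np.uint8(25), np.uint8(27)), (np.uint8(26), np.uint8(25), 
[... 3817 characters left out ...]
.uint8(25), np.uint8(25), np.uint8(27)), (np.uint8(25), np.uint8(25), np.uint8(27)), (np.uint8(26), np.uint8(26), np.uint8(27)), (np.uint8(26), np.uint8(26), np.uint8(27)), (np.uint8(26), np.uint8(26), np.uint8(28)), (np.uint8(26), np.uint8(26), np.uint8(28)), (np.uint8(25), np.uint8(25), np.uint8(27)), (np.uint8(26), np.uint8(25), np.uint8(27)), (np.uint8(26), np.uint8(25), np.uint8(27)), (np.uint8(26), np.uint8(25), np.uint8(27)), (np.uint8(26), np.uint8(26), np.uint8(28)), (np.uint8(26), np.uint8(26), np.uint8(27)), (np.uint8(17), np.uint8(17), np.uint8(19)), (np.uint8(17), np.uint8(17), np.uint8(18)), (np.uint8(17), np.uint8(17), np.uint8(18)), (np.uint8(17), np.uint8(16), np.uint8(18))]
```

The front edge is out of frame. I'll retreat straight back, rise, and measure the gap from there.

Call:
{"method": "arm_command", "body": {
  "plan": [
    [[-0.2,0,0,0,0],[-0.4,0,0,0,0],[-0.8,0,0,0,0],[-0.8,0,0,0,0],[0,0,-0.5,0,0],[0,0,-1,0,0],[0,0,-1,0,0],[0,0,-1,0,0],[0,0,-1,0,0],[0,0,-1,0,0],[0,0,-1,0,0],[0,0,-1,0,0],[0,0,-0.5,0,0],[0,0,0,0,0],[0,0,0,0,0]]
  ]
}}

```text
t: 24.52
tool_pos: [594.4, -10.8, 191.0]
tcp_rot: [3.141, 0.075, 0.004]
ft_force: [-0.7, -0.4, -0.1]
gripper_width: 0.002
grip_force: 0.0
```

```bash
python3 - <<'E'
from h import *
s=ctrl.read_state();print(s['t'],s['tool_pos'],s['ft_force'])
p,P=cloud('wrist');Z=P[...,2];X=P[...,0];Y=P[...,1];cv2.imwrite('pics/w9.png',p[...,::-1])
q=P[(Z>50)&(Z<61)&(np.arange(400)[:,None]<235)&(X>600)&(X<690)&(abs(Y+8)<100)];print(cv2.minAreaRect(q[:,:2].astype(np.float32)))
b=P[(Z>66)&(Z<75)&(abs(Y+6)<20)&(X>670)&(X<732)];print('boss',len(b),cv2.minEnclosingCircle(b[:,:2].astype(np.float32)),np.median(b[:,2]),b.min(0),b.max(0))
for u in (235,260,370,395):
    print(u,[tuple(int(k) for k in P[v,u].round(0)[[0,2]]) for v in range(0,200,2) if P[v,u,0]>743 and P[v,u,0]<765])
E
```

```text
24.5167 [594.39957045 -10.77724805 191.00169479] [-0.74365317 -0.37366561 -0.10498129]
((667.1792602539062, -6.9711456298828125), (46.18428421020508, 199.65158081054688), 2.789119243621826)
boss 1130 ((715.07861328125, -5.412533760070801), 14.90216064453125) 69.96344003659928 [700.2485758  -20.18482552  66.37664024] [729.71011434   9.34828845  72.47910359]
235 [(749, 21), (747, 23), (745, 22), (744, 22)]
260 [(750, 22), (748, 23), (746, 24), (745, 21), (743, 22)]
370 [(754, 22), (753, 23), (751, 22), (749, 23), (748, 22), (746, 21), (744, 23)]
395 [(755, 23), (754, 21), (752, 21), (751, 22), (749, 23), (747, 22), (746, 21), (744, 21)]
```

Call:
{"method": "arm_command", "body": {
  "plan": [
    [[-1,0,-0.5,0,0],[-1,0,-1,0,0],[-1,0,-1,0,0],[-1,0,-1,0,0],[-1,0,-1,0,0],[-1,0,-1,0,0],[-1,0,0,0,0],[-1,0,0,0,0],[0,0,0,0,0],[0,0,0,0,0]]
  ]
}}

```text
t: 25.4
tool_pos: [432.8, -18.4, 298.8]
tcp_rot: [-3.14, -0.075, 0.002]
ft_force: [0.4, -0.0, 0.6]
gripper_width: 0.001
grip_force: 0.0
```

```bash
python3 - <<'E'
from h import *
s=ctrl.read_state();print(s['t'],s['tool_pos'])
for n,us in (('wrist',(235,260,370,395)),('top',(295,303,360,368))):
    p,P=cloud(n)
    for u in us: print(n,u,[(v,)+tuple(int(k) for k in P[v,u].round(0)[[0,2]]) for v in range(0,230) if 735<P[v,u,0]<768][::1 if n=='top' else 2])
    if n=='wrist':
        X,Y,Z=np.moveaxis(P,-1,0);b=P[(Z>66)&(Z<75)&(abs(Y+6)<20)&(X>670)&(X<732)];print('boss',len(b),cv2.minEnclosingCircle(b[:,:2].astype(np.float32)),np.median(b[:,2]))
        q=P[(Z>51)&(Z<61)&(X>630)&(X<660)&(abs(Y+8)<108)];print(cv2.minAreaRect(q[:,:2].astype(np.float32)))
E
```

```text
25.4 [432.84765262 -18.39862997 298.78226638]
wrist 235 []
wrist 260 []
wrist 370 []
wrist 395 []
boss 0 ((0.0, 0.0), 0.0) nan
((0.0, 0.0), (0.0, 0.0), 0.0)
top 295 [(105, 767, 47), (106, 765, 46), (107, 763, 43), (108, 762, 39), (109, 758, 45), (110, 755, 46), (111, 753, 47), (112, 751, 45), (113, 750, 40), (114, 749, 33), (115, 749, 25), (116, 748, 20), (117, 746, 20), (118, 743, 22), (119, 740, 23), (120, 738, 22), (121, 736, 22)]
top 303 [(101, 767, 78), (102, 765, 76), (103, 765, 68), (106, 765, 47), (107, 763, 44), (108, 761, 44), (109, 759, 43), (110, 756, 44), (111, 753, 45), (112, 752, 40), (113, 750, 39), (114, 749, 33), (115, 750, 22), (116, 749, 18), (117, 745, 23), (118, 742, 23), (119, 740, 22), (120, 738, 22), (121, 736, 20)]
top 360 [(105, 767, 45), (106, 764, 46), (107, 763, 43), (108, 760, 43), (109, 758, 42), (110, 756, 42), (111, 756, 35), (112, 757, 22), (113, 755, 21), (114, 752, 20), (115, 751, 17), (116, 747, 22), (117, 744, 23), (118, 742, 23), (119, 740, 23), (120, 737, 22), (121, 736, 19)]
top 368 [(105, 767, 47), (106, 765, 45), (107, 763, 41), (108, 760, 44), (109, 758, 42), (110, 757, 40), (111, 757, 28), (112, 757, 20), (113, 755, 19), (114, 751, 24), (115, 750, 21), (116, 748, 20), (117, 745, 21), (118, 742, 22), (119, 740, 20), (120, 737, 24)]
  return _methods._mean(a, axis=axis, dtype=dtype,
  ret = ret.dtype.type(ret / rcount)
```

The top view shows sled-height readings (22 mm) running right up to the stop face on both sides, with no deck visible between. The sled is home and square, the boss top is at 70 mm, and the arm is clear.

```bash
python3 -c "
from station import ctrl
print(ctrl.close_job())"
```

```text
the job is handed in; nothing more can be done
None
```

The shield stands upright in the nest and the sled is home against the green stop, handed in at about 25.5 s. On the first push, though, the fingers got past the push plate (I don't know how) and moved the sled about 67 mm by pressing on the shield, leaving the shield forward against the nest's rim; I redid the rest, about 38 mm, on the plate's centre line.

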